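# Fetch the basket off its deep hook and empty the tipping skip into it

### The job

Take the wire basket down from the deep hook under the shelf, lifting its handle clear over the hook's tip before drawing it away, and stand it square on the bench under the lip of the yellow tipping skip. Then push the skip's lever over, past its catch, until the skip is fully tipped and all four dowel pegs have rolled into the basket, and ease the skip back until its catch holds it fully upright. Be gentle with the hook and the lever, do not let the skip slam, and leave the nail jar, the tape measure and the folding rule alone.

Things in the scene. Friction and masses are not known exactly. Their poses are not given: they have to be found in the camera images.
- hook_rack: Plywood shelf unit fixed to the bench, 230 mm wide, 318 high. Origin on the bench, x to its back, y left, z up. Shelf from x = 34 to 127 mm, underside at z = 300; end boards beyond |y| = 100, x > 38; back board at x = 113. A steel J hook hangs under the shelf at y = 0. The shelf is in the way of a gripper pointing straight down; one leaning 30 to 40 degrees, fingers down and to the back, fits.
- hook_saddle (a point): Centre of the basket's bar as it hangs in the hook: [0, 0, 205] mm in hook_rack. The hook is 8 mm wire: shank coming down from the shelf behind the bar, at x = 14 mm up to z = 236, then sloping back, a half circle under the bar, free end rising on the robot's side of the bar.
- hook_tip (a point): Top of the hook's upturned end: [-19, 0, 252] mm in hook_rack. To pass it the bar (10 mm thick) must rise at least 52 mm from the saddle; the gripper may meet the shelf if it is lifted over 75 mm. Then it can be drawn out toward the rack's -x, 90 mm or more, before it is lowered or carried sideways.
- basket: Loose wire basket, 150 mm (x) by 156 (y) outside, rim 55 high, walls and floor 3 mm, 0.2 to 0.35 kg, with a rigid green bail (10 mm rod) over it in its plane x = 0. Origin at the centre of the underside, z up. It hangs level, its underside 55 mm above the bench, its axes about along the rack's; it can swing and turn a little.
- basket_bar (a point): Middle of the bail's top bar, [0, 0, 150] mm in basket. The bar runs along the basket's y, straight for 56 mm either side. The hook is at the middle: pinch the bar about 40 mm to one side, closing across it. The basket then droops a little to the heavy side.
- skip_frame: Steel frame of the skip, fixed to the bench. Origin on the bench below the pivot, x to the back (away from the lip), y left, z up. Base plate x = -35 to 125 mm, y = -101 to 89, 6 thick. The basket is rightly under the lip with its origin near x = -125, y = 0 (x -150 to -112, y within 25 mm), turned like the frame (either way round).
- skip_pivot (a point): Centre of the skip's pivot, [0, 0, 140] mm in skip_frame. The pivot axis is the frame's y.
- skip (a joint): Skip angle, rad: 0 upright on its rest, 1.35 fully tipped to the frame's -x, at a rubber stop. A sprung roller catch resists up to about 0.2 (6 to 13 N at the lever), then clicks free; coming back it resists from about 0.37 to 0.2, then lets the skip home, to be pressed on its rest. The pivot is stiff: between, the skip about stays where it is left.
- skip_lip (a point): Middle of the yellow skip's pouring lip, 108 mm wide. In skip_frame: upright [-60, 0, 215] mm, tipped about [-86, 0, 98]; on the way it swings out to x = -96. The skip's highest edge on the way passes 281 mm above the bench (y within 60).
- lever_bar (a point): Middle of the lever's black cross bar, 14 mm thick along y, free from y = -87 to -145 mm at the right of the skip; its arm (110 mm from the pivot) is at the inner end. At skip angle a: [110 sin(0.45-a), -115, 140 + 110 cos(0.45-a)] mm in skip_frame. Push it to -x from behind to tip, to +x from in front to bring it back, with closed fingers pointing down, following the arc.
- peg_1: Beech dowel peg, 16 mm thick, 90 long along its y; origin at the middle of its side (underside at the start; it rolls). Lies across the skip's floor.
- peg_2: Beech dowel peg, 16 mm thick, 90 long along its y; origin at the middle of its side (underside at the start; it rolls). Lies across the skip's floor.
- peg_3: Beech dowel peg, 16 mm thick, 90 long along its y; origin at the middle of its side (underside at the start; it rolls). Lies across the skip's floor.
- peg_4: Beech dowel peg, 16 mm thick, 90 long along its y; origin at the middle of its side (underside at the start; it rolls). Lies across the skip's floor.
- nail_jar: Jar with a white lid, 68 mm wide, 84 high, a bystander; origin under its centre.
- tape_measure: Yellow and black tape measure, 35 x 91 x 64 mm, a bystander; origin under its centre.
- folding_rule: Folded yellow rule, 17 x 125 x 18 mm, a bystander; origin under its centre.
Things that resemble listed ones, but are neither listed nor needed, are in the scene too. Leave any green or purple look-alike of the peg_3 alone.

How it is judged:
On the way, in this order (a step that is already met when the one before it is completed fails the run):
1. the basket's handle is off the hook and the basket is clear of the rack (distance between basket_bar and hook_saddle above 0.1 m and contact force between basket and hook_rack below 0.1 N), for 0.1 s.
2. the basket stands released on the bench under the skip's lip (height (world z) of basket below 0.008 m and angle between basket's own z axis and vertical below 0.06 rad and x of basket in the frame of skip_frame between -0.152 and -0.1 m and y of basket in the frame of skip_frame between -0.03 and 0.03 m and angle between the x axis of basket and the x axis of skip_frame, either way round below 0.2 rad and contact force between the fingers and basket below 0.1 N), for 0.2 s.
3. the skip is fully tipped with the basket under its lip (height (world z) of basket below 0.008 m and angle between basket's own z axis and vertical below 0.06 rad and x of basket in the frame of skip_frame between -0.152 and -0.1 m and y of basket in the frame of skip_frame between -0.03 and 0.03 m and angle between the x axis of basket and the x axis of skip_frame, either way round below 0.2 rad and value of joint skip above 1.2 rad), for 0.2 s.
At the end, for the whole second after the job is handed in: skip upright (angle under 0.05 rad); basket level on the bench (0.06 rad, 8 mm) under the lip, its origin 100 to 152 mm in front of the pivot, within 30 mm of the middle and turned less than 0.2 rad; all four pegs inside it, below its rim (height (world z) of basket below 0.008 m and angle between basket's own z axis and vertical below 0.06 rad and x of basket in the frame of skip_frame between -0.152 and -0.1 m and y of basket in the frame of skip_frame between -0.03 and 0.03 m and angle between the x axis of basket and the x axis of skip_frame, either way round below 0.2 rad and linear speed of basket below 0.02 m/s and value of joint skip below 0.05 rad and x of peg_1 in the frame of basket between -0.0745 and 0.0745 m and y of peg_1 in the frame of basket between -0.0775 and 0.0775 m and z of peg_1 in the frame of basket between -0.005 and 0.05 m and x of peg_2 in the frame of basket between -0.0745 and 0.0745 m and y of peg_2 in the frame of basket between -0.0775 and 0.0775 m and z of peg_2 in the frame of basket between -0.005 and 0.05 m and x of peg_3 in the frame of basket between -0.0745 and 0.0745 m and y of peg_3 in the frame of basket between -0.0775 and 0.0775 m and z of peg_3 in the frame of basket between -0.005 and 0.05 m and x of peg_4 in the frame of basket between -0.0745 and 0.0745 m and y of peg_4 in the frame of basket between -0.0775 and 0.0775 m and z of peg_4 in the frame of basket between -0.005 and 0.05 m); the robot touches nothing.
It fails at once if the basket is pulled or pressed against the hook rack with more than 20 N (contact force between basket and hook_rack above 20 N).
It fails at once if the skip or its lever is forced with more than 35 N (contact force between the fingers and skip_frame above 35 N).
It fails at once if the skip slams, over 3 rad/s (velocity of joint skip above 3 rad/s or velocity of joint skip below -3 rad/s).
It fails at once if the nail jar, tape measure or folding rule is moved more than 20 mm or knocked over (distance of any of nail_jar, tape_measure, folding_rule from where it was at the start of the episode above 0.02 m or angle between any of nail_jar, tape_measure, folding_rule's own z axis and vertical above 0.3 rad).
It also fails if it takes over 72 s, if anything falls off the work surface, if the arm or the gripper's body presses on something with over 40 N, if the wrist force passes 120 N, or if a joint passes its speed limit or range.

### The arm

A 6-joint arm with a two-finger parallel gripper is mounted at the origin on a cart in front of the work surface, level with it; the furniture and walls round the work are solid. World frame = base frame: x ahead of the robot, y to its left, z up, the work surface at z = 0. Lengths are in m, angles in rad, forces in N, time in s.
With the tool pointing down it reaches from about 0.225 to 0.875 m from the base axis. Payload 3.4 kg.
Tool frame: the origin (TCP) lies on the centre line of the jaws, within the pads' length; the fingertips stand 11 mm ahead of it and the grasp point (between the pads) lies 8 mm behind it; z points along the fingers, y is the line along which they close (so a half turn about z gives the same grasp; the last joint's range is limited). The gripper opens to 85 mm and grips with 20 to 120 N. Pads are 22 mm wide; open, the fingers measure 114 mm over their backs; the gripper's body (76 mm by 85 mm) begins 54 mm behind the grasp point. The pads swing forward as they close: fully open they stand 13 mm farther back than shut.
Start: joints at [1.062, 0.276, 1.505, -0, 1.361, -0.121], TCP at [0.217, 0.532, 0.206] pointing down, gripper open.
Joint ranges: [-2.89, 2.89], [-0.75, 2.08], [0.22, 2.7], [-1.18, 4.32], [0.11, 2.71], [-2.7, 2.7]. Speed limits (rad/s): [2.57, 2.57, 3.14, 3.14, 3.14, 3.14].

### API

Orientations are given as a unit quaternion [w, x, y, z].
In Python, from rig import manip, eyes, job gives the robot as it stands.
- The arm moves only by the tool drive_tool, never from a script. Its argument "rows" is a list of rows, each a list of 3 entries, a list of its own where there are three numbers: the turn, a rotation vector about the world's x, y, z in rad, then the shift along the world's x, y, z in cm, then the finger opening in cm, from 0 to 8.54. A call has 1 to 8 rows; each row shifts and turns the commanded pose from where the row before left it; what a row does not reach is not made up. A row lasts 1/8 s, in which the tool goes at most 62.5 mm and 10.7 degrees, less where a joint would pass 70% of its speed; a pose out of reach is approached as far as the arm can. A call is refused whole if a number of a shift passes 6.25 or a number of a turn 0.188, either way. A call with a gripper value outside its range is refused whole. The fingers move at their own pace and stop on an object; "force" is the grip in N (left out, the last holds). Time passes only in rows, so rows that do not move let the fingers close. It gives the time, the measured TCP pose, the force, the opening and the grip force at its end, in the units of the state.
- manip.get_state(): the state, without advancing time (a new reading comes with each control period).
- eyes.get_image(name): name is "scene" or "top"; returns the picture (400x640x3 uint8, red, green, blue); there is no depth.
- eyes.get_calibration(name): a dict with "camera_matrix" (3x3 intrinsics, pixels), "view" (4x4, takes a point from world to camera coordinates). Camera axes: x right, y up, looking along -z (the intrinsics and any distortion apply to the point x, -y, -z); pixel columns grow to the right and rows downward; lengths in m; the calibration is good to about 2 mm. A picture is of the moment at which its call begins. get_calibration takes no time and is no camera call.
- job.sign_off(): hands the job in; it is judged then, once.
The state is a dict: "clock": time; "qpos": joint angles; "qd": joint speeds; "effort": joint torques, N m; "position": TCP position; "ee_rot": TCP orientation; "contact_force": force on the tool from outside, world axes, zero at the start; "moment": the same for the moment, N m; "width": finger opening in m; "gripper_force": force on a finger pad.
Only numpy, scipy, OpenCV 4.12 (cv2) and the standard library are available. Lean on these libraries where they do the work, as an engineer would, in place of code of your own. Each camera call takes 0.05 s, during which the arm holds its last target. There are 200 camera calls.

## Working session

There is one attempt and no reset: what is moved stays moved. The work goes in short steps, Python scripts to look and compute and a tool call to move; the robot and the scene stay as the last step left them, time stands still between calls to the robot, and variables do not carry over. Pictures are saved under pics/ and viewed, at most 10 in all, crops included, and the job is handed in when it is done.

Besides the shell and the picture viewer there is one more tool, called after ">>>" as a command line: name --argument value ..., lists and objects as JSON in quotes. drive_tool: Moves the arm, as the interface text tells. Its arguments: {"type":"object","properties":{"rows":{"type":"array"},"force":{"type":"number"}},"required":["rows"]}

```bash
mkdir -p pics; ls; cat > h.py <<'E'
import numpy as np, cv2
from rig import manip, eyes, job
def proj(n,P):
    c=eyes.get_calibration(n);K=np.array(c["camera_matrix"]);V=np.array(c["view"])
    p=V[:3,:3]@np.asarray(P,float)+V[:3,3];q=K@np.array([p[0],-p[1],-p[2]]);return q[:2]/q[2]
def ray(n,u,v):
    c=eyes.get_calibration(n);K=np.array(c["camera_matrix"]);V=np.array(c["view"])
    d=np.linalg.inv(K)@np.array([u,v,1.]);d=np.array([d[0],-d[1],-d[2]]);R=V[:3,:3]
    return -R.T@V[:3,3],R.T@d
def onz(n,u,v,z):
    o,d=ray(n,u,v);return o+d*(z-o[2])/d[2]
def tri(a,b):
    A=[];B=[]
    for n,u,v in (a,b):
        o,d=ray(n,u,v);d=d/np.linalg.norm(d);M=np.eye(3)-np.outer(d,d);A.append(M);B.append(M@o)
    return np.linalg.lstsq(np.vstack(A),np.hstack(B),rcond=None)[0]
def snap(n,f):
    im=eyes.get_image(n);cv2.imwrite("pics/"+f,cv2.cvtColor(im,cv2.COLOR_RGB2BGR));return im
E
python3 - <<'E'
from h import *
for n in("scene","top"):
    snap(n,n+"0.png");c=eyes.get_calibration(n);print(c.keys(),np.round(ray(n,320,200),3), np.round(c["camera_matrix"],1).tolist())
print(manip.get_state())
E
```

```text
pics
dict_keys(['camera_matrix', 'view']) [[-0.29  -0.219  0.665]
 [ 0.828  0.167 -0.536]] [[387.3, 0.0, 325.5], [0.0, 387.3, 197.0], [0.0, 0.0, 1.0]]
dict_keys(['camera_matrix', 'view']) [[ 0.447 -0.081  1.116]
 [ 0.069 -0.015 -0.998]] [[390.9, 0.0, 326.2], [0.0, 390.9, 190.7], [0.0, 0.0, 1.0]]
{'clock': 0.1, 'qpos': array([ 1.06196256e+00,  2.76577352e-01,  1.50599253e+00, -2.82399242e-05,
        1.36071369e+00, -1.20977315e-01]), 'qd': array([-0.00170045, -0.0012506 , -0.00224084, -0.00024178,  0.00199332,
        0.00203853]), 'effort': array([ 3.22815331e-04, -4.17702842e+01, -2.46406800e+01, -1.29529953e-04,
        5.82633729e-03, -2.03147050e-05]), 'position': array([0.21722178, 0.53184247, 0.20530583]), 'ee_rot': array([-2.48733355e-04,  1.92711995e-01,  9.81254999e-01, -8.08161209e-04]), 'contact_force': array([ 0.24044353, -0.18559124, -0.64978564]), 'moment': array([-0.01761685,  0.00719449, -0.00385678]), 'gripper_force': 0.0, 'width': 0.08511546995546451}
```

View pics/scene0.png

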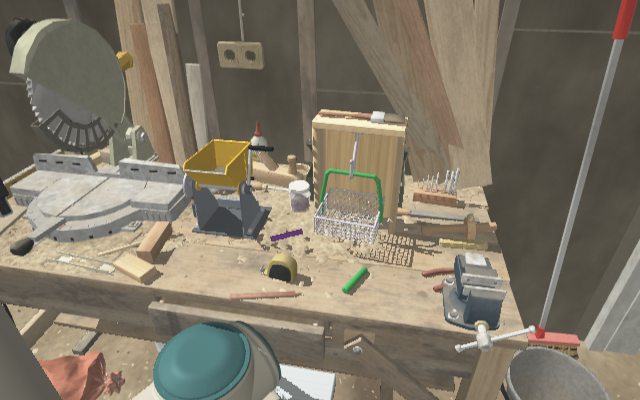

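View pics/top0.png

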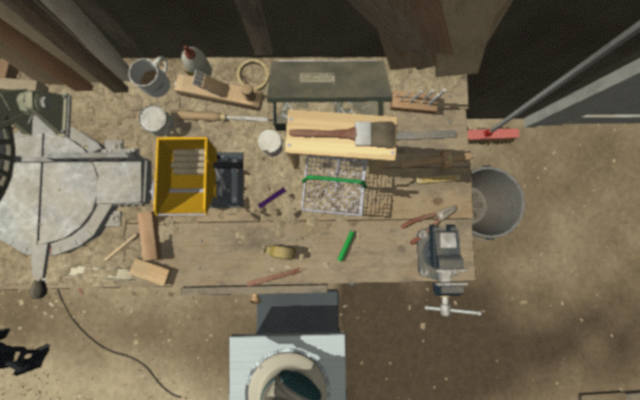

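Scene view: skip at (218,165), its lever bar at (262,148), basket bail at (352,175), rack at (360,160), jar at (300,190), tape at (282,268). The top view shows the lip toward the robot at about (183,213) and the bar at (335,181).
Possible confusions:
- **Bail:** the green bail (352,172), against the green peg (355,280), which is a look-alike to leave alone. The purple piece (287,235) is also a look-alike.
- **Skip:** the yellow skip (218,165), against the yellow tape (282,266) and rule (465,243).

I choose the bail on the hook, and will check it in a close crop.

```bash
python3 - <<'E'
from h import *
s=cv2.imread("pics/scene0.png");t=cv2.imread("pics/top0.png")
cv2.imwrite("pics/c1.png",cv2.resize(s[100:250,170:420],None,fx=3.2,fy=3.2,interpolation=cv2.INTER_CUBIC))
cv2.imwrite("pics/c2.png",cv2.resize(t[100:290,130:410],None,fx=2.85,fy=2.85,interpolation=cv2.INTER_CUBIC))
for n,im in(("scene",s),("top",t)):
    h=cv2.cvtColor(im,cv2.COLOR_BGR2HSV)
    for nm,lo,hi in(("green",(50,120,40),(75,255,255)),("yellow",(18,190,90),(30,255,255))):
        m=cv2.inRange(h,lo,hi);k,l,st,ce=cv2.connectedComponentsWithStats(m)
        for i in range(1,k):
            if st[i,4]>60:
                c=cv2.findContours((l==i).astype(np.uint8),0,2)[0][0]
                print(n,nm,st[i].tolist(),ce[i].round(1).tolist(),cv2.approxPolyDP(c,4,True)[:,0].tolist())
print(proj("top",manip.get_state()["position"]),proj("scene",manip.get_state()["position"]))
E
```

```text
scene green [320, 169, 29, 34, 149] [329.0, 180.5] [[347, 171], [325, 172], [320, 202], [327, 174]]
scene green [353, 172, 30, 51, 194] [374.7, 191.0] [[353, 172], [377, 181], [380, 222], [379, 180]]
scene green [343, 267, 24, 26, 176] [354.4, 279.7] [[364, 267], [343, 288], [345, 292], [366, 271]]
top green [303, 176, 63, 11, 152] [333.2, 179.1] [[303, 180], [356, 181], [365, 186], [358, 180], [318, 176]]
top green [338, 232, 16, 28, 133] [345.7, 245.8] [[352, 232], [339, 259]]
top yellow [155, 137, 54, 77, 1645] [184.6, 184.7] [[158, 138], [155, 212], [160, 140], [202, 140], [201, 146], [191, 145], [206, 149], [203, 175], [171, 173], [172, 187], [203, 186], [205, 192], [169, 194], [160, 211], [205, 211], [206, 138]]
[ 39.35253427 335.95611459] [  5.14894762 223.8271452 ]
```

View pics/c1.png

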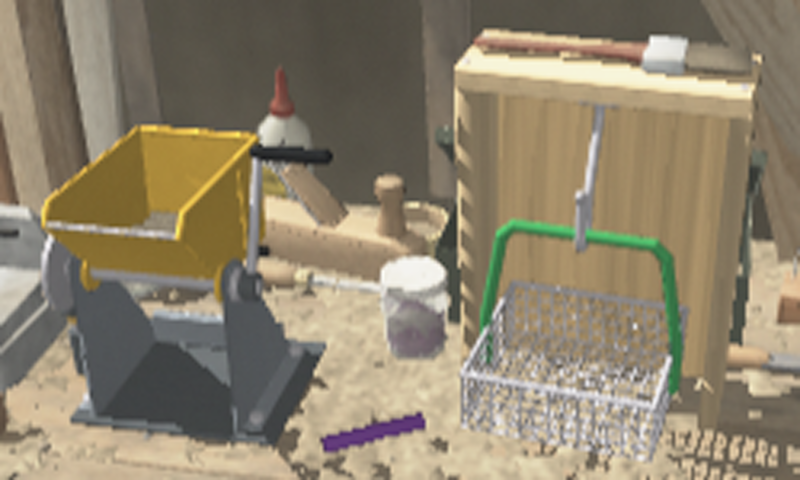

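View pics/c2.png

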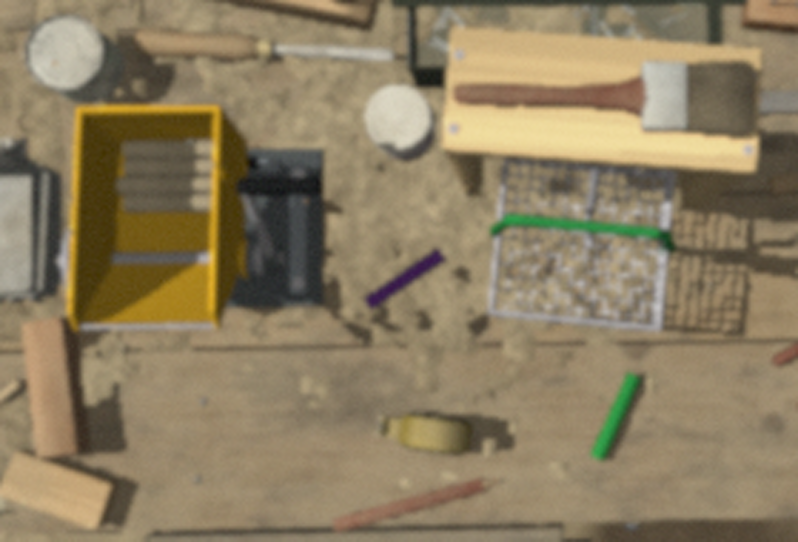

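The crops confirm the choice. The green bail hangs in the hook at c1 (581,236). The skip's lip runs c1 (45,222)–(180,240), and the lever bar runs c1 (252,153)–(330,157).

```bash
cat > m1.py <<'E'
from h import *
S=lambda u,v:("scene",170+u/3.2,100+v/3.2)
T=lambda u,v:("top",130+u/2.85,100+v/2.85)
def e(n,a,b):
    P=tri(a,b);print(n,(P*1000).round(),"err",(proj(a[0],P)-a[1:]).round(1),(proj(b[0],P)-b[1:]).round(1))
e("bailL",S(510,226),T(513,219));e("bailM",S(581,236),T(590,227));e("bailR",S(658,244),T(653,234))
e("shelfFL",S(458,66),T(442,152));e("shelfFR",S(752,88),T(756,170))
e("rimFL",S(462,375),T(490,317));e("rimFR",S(658,405),T(661,328));
e("rimBL",S(512,285),T(503,163));
e("lipL",S(45,224),T(73,325));e("lipR",S(180,240),T(216,326))
e("skipBL",S(140,127),T(79,108));e("skipBR",S(258,137),T(219,108))
e("levL",S(252,153),T(240,185));e("levR",S(330,157),T(322,184))
e("plFR",S(272,440),T(323,303));e("plBR",S(325,345),T(323,150))
for n,u,v,z in(("plFR",323,303,.006),("plBR",323,150,.006),("blkA",78,455,.03),("blkB",62,320,.03),("blkC",112,485,.02),("saw",48,290,.05),("lipL",73,325,.215),("lipR",216,326,.215),("levL",240,185,.239),("levR",322,184,.239)):
    print(n,(onz(*T(u,v),z)*1000).round())
for n,u,v,z in (("jarlid",398,118,.084),("tape",430,432,.06)): print(n,(onz(*T(u,v),z)*1000).round())
E
python3 m1.py
```

```text
bailL [565. -72. 202.] err [-0.1  0. ] [ 0.1 -0. ]
bailM [ 557. -132.  204.] err [ 1.1 -0.1] [-1.2  0.2]
bailR [ 551. -188.  205.] err [-0.5  0. ] [ 0.5 -0.1]
shelfFL [600. -24. 319.] err [-0.5 -0. ] [ 0.6 -0.1]
shelfFR [ 583. -248.  324.] err [ 0.3 -0. ] [-0.4  0. ]
rimFL [488. -48. 108.] err [0.2 0. ] [-0.2  0. ]
rimFR [ 476. -203.  109.] err [ 0.4 -0. ] [-0.3  0. ]
rimBL [629. -63. 109.] err [-0.1  0. ] [ 0.1 -0. ]
lipL [483. 280. 213.] err [-0.2 -0. ] [ 0.2 -0.1]
lipR [480. 168. 212.] err [0. 0.] [-0.  0.]
skipBL [658. 278. 220.] err [0.2 0. ] [-0.2  0.1]
skipBR [656. 167. 219.] err [0.5 0.1] [-0.6  0.1]
levL [590. 146. 236.] err [0.8 0.1] [-0.9  0.2]
levR [590.  80. 238.] err [0.4 0. ] [-0.5  0.1]
plFR [508. 122.   4.] err [1.  0.1] [-1.   0.3]
plBR [663. 123.   2.] err [0.8 0. ] [-0.9  0.2]
plFR [509. 119.   6.]
plBR [663. 120.   6.]
blkA [366. 346.  30.]
blkB [495. 365.  30.]
blkC [337. 317.  20.]
saw [523. 370.  50.]
lipL [483. 280. 215.]
lipR [480. 167. 215.]
levL [590. 143. 239.]
levR [590.  78. 239.]
jarlid [677.  36.  84.]
tape [384.  10.  60.]
```

>>> drive_tool --rows '[[[0,0,-0.16],[2,-5,1],5],[[0,0,-0.16],[2,-5,1],5],[[0,0,-0.16],[2,-5,1],5],[[0,0,-0.16],[2,-5,1],5],[[0,0,-0.16],[2,-5,1],5],[[0,0,-0.16],[2,-5,1],5],[[0,0,-0.16],[2,-5,1],5],[[0,0,-0.16],[2,-5,1],5]]'

```text
clock: 1.1
position: [0.3775, 0.1307, 0.2863]
ee_rot: [0.0, 0.742, 0.67, 0.0]
contact_force: [-0.2, 0.6, 0.4]
width: 0.0498
gripper_force: 0.0
```

>>> drive_tool --rows '[[[-0.013,-0.15,0],[1.6,-2.75,0],5],[[-0.013,-0.15,0],[1.6,-2.75,0],5],[[-0.013,-0.15,0],[1.6,-2.75,0],5],[[-0.013,-0.15,0],[1.6,-2.75,0],5],[[0,0,0],[1.6,-2.75,0],5],[[0,0,0],[1.6,-2.75,0],5],[[0,0,0],[1.6,-2.75,0],5],[[0,0,0],[1.6,-2.75,0],5]]'

```text
clock: 2.1
position: [0.5053, -0.0886, 0.2857]
ee_rot: [0.217, 0.708, 0.642, 0.201]
contact_force: [0.5, 0.7, -0.5]
width: 0.0502
gripper_force: 0.0
```

```bash
cat >> h.py <<'E'
from scipy.spatial.transform import Rotation as Ro
def st():
    s=manip.get_state();w,x,y,z=s["ee_rot"];R=Ro.from_quat([x,y,z,w]).as_matrix()
    print("t",s["clock"],"p",(s["position"]*1000).round(1),"F",s["contact_force"].round(1),"w",round(s["width"]*1000,1),"g",s["gripper_force"]);print("toolx",R[:,0].round(3),"y",R[:,1].round(3),"z",R[:,2].round(3),"q",np.round(s["qpos"],2));return s,R
E
python3 - <<'E'
from h import *
st()
a=snap("scene","s1.png");b=snap("top","t1.png")
a=cv2.imread("pics/s1.png")[100:250,250:450];b=cv2.imread("pics/t1.png")[130:280,230:430]
cv2.imwrite("pics/v1.png",np.hstack([cv2.resize(i,None,fx=2,fy=2,interpolation=2) for i in(a,b)]))
E
```

```text
t 2.1 p [505.3 -88.6 285.7] F [ 0.5  0.7 -0.5] w 50.2 g 0.0
toolx [0.096 0.995 0.006] y [ 0.82  -0.082  0.566] z [ 0.564 -0.049 -0.824] q [-0.48 -0.18  1.97  0.3   0.81 -0.53]
```

View pics/v1.png

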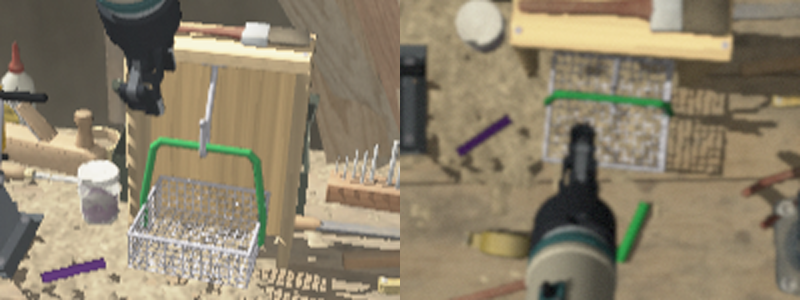

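The fingers stand in line with the bar, left of the hook, at v1 (145,100) and (582,130). I'll advance along the tool axis.

>>> drive_tool --rows '[[[0,0,0],[0.73,0,-1.07],5],[[0,0,0],[0.73,0,-1.07],5],[[0,0,0],[0.73,0,-1.07],5],[[0,0,0],[0.73,0,-1.07],5],[[0,0,0],[0.73,0,-1.07],5],[[0,0,0],[0.73,0,-1.07],5],[[0,0,0],[0.73,0,-1.07],5],[[0,0,0],[0.73,0,-1.07],5]]'

```text
clock: 3.2
position: [0.5644, -0.0877, 0.1998]
ee_rot: [0.218, 0.707, 0.642, 0.202]
contact_force: [1.2, -0.6, -0.3]
width: 0.05
gripper_force: 0.0
```

```bash
python3 - <<'E'
from h import *
st()
a=snap("scene","s2.png");b=snap("top","t2.png")
a=cv2.imread("pics/s2.png")[120:220,290:390];b=cv2.imread("pics/t2.png")[140:240,270:370]
cv2.imwrite("pics/v2.png",np.hstack([cv2.resize(i,None,fx=4,fy=4,interpolation=2) for i in(a,b)]))
E
```

```text
t 3.2 p [564.4 -87.7 199.8] F [ 1.2 -0.6 -0.3] w 50.0 g 0.0
toolx [0.095 0.995 0.006] y [ 0.82  -0.082  0.567] z [ 0.564 -0.049 -0.824] q [-0.4  -0.    2.05  0.34  0.54 -0.54]
```

View pics/v2.png

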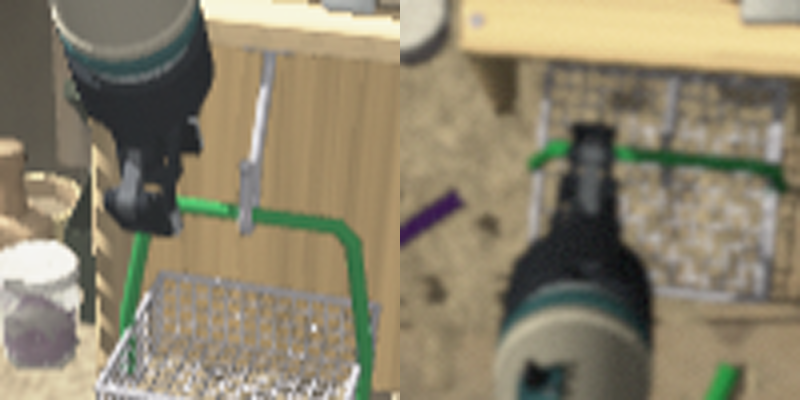

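The fingers straddle the bar at v2 (150,205) and (592,150), left of the hook at (245,215). I'll close.

>>> drive_tool --rows '[[[0,0,0],[0,0,0],3],[[0,0,0],[0,0,0],2],[[0,0,0],[0,0,0],1.4],[[0,0,0],[0,0,0],0.9],[[0,0,0],[0,0,0],0.5],[[0,0,0],[0,0,0],0.5],[[0,0,0],[0,0,0],0.5]]' --force 60

```text
clock: 4.18
position: [0.5639, -0.0877, 0.2005]
ee_rot: [0.218, 0.707, 0.642, 0.202]
contact_force: [0.7, -0.5, -0.1]
width: 0.0048
gripper_force: 0.0
```

The pads met empty, so the bar isn't between them. I'll re-measure the bar now.

```bash
python3 - <<'E'
from h import *
s,R=st();p=s["position"]
a=snap("scene","s3.png");b=snap("top","t3.png")
a=cv2.imread("pics/s3.png");b=cv2.imread("pics/t3.png")
o=[]
for n,im,r0,c0 in(("scene",a,150,300),("top",b,150,290)):
    c=cv2.resize(im[r0:r0+60,c0:c0+65],None,fx=6,fy=6,interpolation=2)
    for d,col in((.011,(0,0,255)),(0,(255,0,0)),(-.03,(255,0,255))):
        u=proj(n,p+R[:,2]*d);cv2.circle(c,(int((u[0]-c0+.5)*6),int((u[1]-r0+.5)*6)),3,col,-1)
    o.append(c)
cv2.imwrite("pics/v3.png",np.hstack(o))
E
```

```text
t 4.175 p [563.9 -87.7 200.5] F [ 0.7 -0.5 -0.1] w 4.8 g 0.0
toolx [0.095 0.995 0.006] y [ 0.82  -0.082  0.567] z [ 0.564 -0.049 -0.824] q [-0.4  -0.01  2.05  0.34  0.55 -0.54]
```

View pics/v3.png

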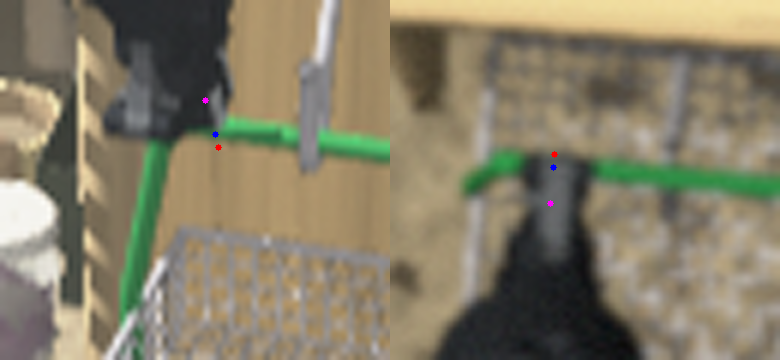

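The gripper does not appear where its pose projects in the scene view: the dots are at v3 (215,135) and the fingers at about (165,120). I'll compare projection and image at the earlier pose too, against open background.

```bash
python3 - <<'E'
from h import *
s,R=st();o=[]
for f,p,wd in(("s1.png",[.5053,-.0886,.2857],.05),("s3.png",s["position"],.005)):
    p=np.array(p);im=cv2.imread("pics/"+f);u0=proj("scene",p).round().astype(int);r0,c0=u0[1]-32,u0[0]-28
    c=cv2.resize(im[r0:r0+50,c0:c0+50],None,fx=8,fy=8,interpolation=2)
    c=np.clip(c.astype(float)*1.8,0,255).astype(np.uint8)
    P=lambda x,y,z:tuple(int(k) for k in (proj("scene",p+R@np.array([x,y,z])/1000)-[c0,r0]+.5)*8)
    for a,col in(((0,40,0),(0,255,0)),((40,0,0),(0,0,255)),((0,0,-60),(255,0,0))): cv2.line(c,P(0,0,0),P(*a),col,1)
    h=wd*500
    for y in(-h,h): cv2.circle(c,P(0,y,11),3,(255,0,255),-1)
    o.append(c)
    b=cv2.imread("pics/scene0.png");d=(np.abs(im.astype(int)-b).sum(2)>60)
    ys,xs=np.nonzero(d[u0[1]-25:u0[1]+20,u0[0]-40:u0[0]+40]);print(f,u0,"changed cols",xs.min()+u0[0]-40,xs.max()+u0[0]-40,"lowest row",ys.max()+u0[1]-25,"at col",np.unique(xs[ys==ys.max()])+u0[0]-40)
cv2.imwrite("pics/v4.png",np.hstack(o))
E
```

```text
t 4.275 p [563.8 -87.6 200.5] F [ 0.   0.3 -0.7] w 4.9 g 0.0
toolx [0.095 0.995 0.006] y [ 0.82  -0.082  0.566] z [ 0.564 -0.049 -0.824] q [-0.4  -0.01  2.05  0.34  0.55 -0.54]
s1.png [332 151] changed cols 309 337 lowest row 158 at col [327 328]
s3.png [335 172] changed cols 312 351 lowest row 176 at col [349]
```

View pics/v4.png

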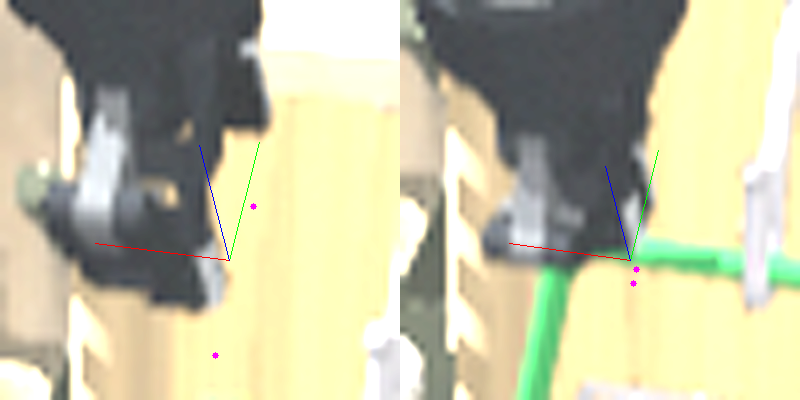

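```bash
python3 - <<'E'
from h import *
s,R=st()
b=cv2.imread("pics/top0.png");b2=cv2.imread("pics/scene0.png")
for f,p,wd in(("1",[.5053,-.0886,.2857],.05),("2",[.5644,-.0877,.1998],.05),("3",s["position"],.005)):
    p=np.array(p)
    for n,bb,k in(("top",b,"t"),("scene",b2,"s")):
        im=cv2.imread(f"pics/{k}{f}.png");g=im.max(2)<75;d=(np.abs(im.astype(int)-bb).sum(2)>50)&g
        d=cv2.morphologyEx(d.astype(np.uint8),cv2.MORPH_OPEN,np.ones((2,2)))
        pr=[proj(n,p+R@np.array(q)).round(1).tolist() for q in((0,wd/2,.011),(0,-wd/2,.011),(0,0,-.062),(0,0,-.15))]
        u=np.array(pr[0]).astype(int)
        print(f,n,"proj tips,body,wrist",pr)
        for r in range(u[1]-14,u[1]+34,2):
            x=np.nonzero(d[r,u[0]-45:u[0]+45])[0]
            if len(x):print(" ",r,x.min()+u[0]-45,x.max()+u[0]-45,len(x),end=";")
        print()
G=tri(("top",317.5,185),("scene",322.9,163.7));print("strip",G.round(3),R.T@(G-s["position"]),proj("top",G))
E
```

```text
t 4.275 p [563.8 -87.6 200.5] F [ 0.   0.3 -0.7] w 4.9 g 0.0
toolx [0.095 0.995 0.006] y [ 0.82  -0.082  0.566] z [ 0.564 -0.049 -0.824] q [-0.4  -0.01  2.05  0.34  0.55 -0.54]
1 top proj tips,body,wrist [[318.8, 186.9], [317.1, 206.9], [316.7, 215.4], [315.0, 241.9]]
  194 318 325 8;  196 317 327 11;  198 316 327 12;  200 316 327 12;  202 316 327 12;  204 316 327 6;  206 316 327 6;  208 315 327 9;  210 313 327 10;  212 313 328 11;  214 313 328 11;  216 313 328 11;  218 316 328 9;
1 scene proj tips,body,wrist [[335.2, 144.4], [330.4, 162.9], [328.3, 136.1], [321.7, 111.1]]
  130 314 337 24;  132 315 337 19;  134 315 337 19;  136 321 332 11;  138 321 332 12;  140 321 331 11;  142 320 330 11;  144 327 330 4;  146 312 330 14;  148 312 330 16;  150 313 330 18;  152 313 329 17;  154 315 329 15;  156 323 330 8;  158 328 329 2;
2 top proj tips,body,wrist [[317.7, 165.6], [316.2, 184.3], [315.7, 189.9], [314.1, 210.9]]
  173 314 324 11;  175 314 324 11;  177 314 323 9;  179 313 324 6;  181 314 323 6;  183 322 323 2;  185 312 323 7;  187 311 324 10;  189 311 324 10;  191 311 324 11;  193 310 
[... 352 characters left out ...]
4;  177 321 333 13;  179 330 333 4;
3 top proj tips,body,wrist [[317.0, 174.4], [316.8, 176.2], [315.7, 190.1], [314.0, 211.2]]
  178 313 323 5;  180 313 323 5;  182 314 323 5;  184 321 322 2;  186 314 322 4;  188 313 322 5;  190 311 323 9;  192 311 324 13;  194 310 324 15;  196 309 324 16;  198 309 325 17;  200 307 325 19;  202 304 326 23;  204 302 329 28;  206 301 331 31;
3 scene proj tips,body,wrist [[336.1, 173.2], [335.7, 174.9], [332.0, 159.8], [326.6, 139.8]]
  159 320 336 14;  161 321 337 14;  163 327 338 12;  165 327 336 10;  167 330 335 6;  169 326 335 10;  171 319 336 10;  173 326 330 5;
strip [ 0.539 -0.075  0.236] [ 0.01050228 -0.00135667 -0.04383284] [311.35900853 186.37599446]
```

```bash
cat > bar.py <<'E'
from h import *
import sys
def barline(fs,ft,cs,ct):
    N=[]
    for n,f,(a,b) in(("scene",fs,cs),("top",ft,ct)):
        h=cv2.cvtColor(cv2.imread("pics/"+f),cv2.COLOR_BGR2HSV);m=cv2.inRange(h,(45,100,30),(80,255,255))
        m[:150]=0;m[200:]=0
        pts=[(c,np.nonzero(m[:,c])[0].mean()) for c in range(a,b) if m[:,c].any() and np.ptp(np.nonzero(m[:,c])[0])<8]
        pts=np.array(pts);k=np.polyfit(pts[:,0],pts[:,1],1);r=pts[:,1]-np.polyval(k,pts[:,0])
        k=np.polyfit(pts[abs(r)<1.2,0],pts[abs(r)<1.2,1],1)
        o,d1=ray(n,a,np.polyval(k,a));_,d2=ray(n,b,np.polyval(k,b));q=np.cross(d1,d2);N.append((q/np.linalg.norm(q),o))
    d=np.cross(N[0][0],N[1][0]);d/=d[1]
    A=np.vstack([N[0][0],N[1][0],[0,1,0]])
    for y in(-.072,-.088,-.132,-.18):print(y,(np.linalg.solve(A,[N[0][0]@N[0][1],N[1][0]@N[1][1],y])*1000).round(1))
    print("dir",d.round(3))
E
python3 - <<'E'
from bar import *
print("before");barline("scene0.png","top0.png",(332,374),(316,354))
print("now");barline("s3.png","t3.png",(340,374),(326,354))
E
```

```text
before
-0.072 [566.1 -72.  204.4]
-0.088 [564.3 -88.  204.4]
-0.132 [ 559.2 -132.   204.3]
-0.18 [ 553.7 -180.   204.3]
dir [0.115 1.    0.002]
now
-0.072 [566.7 -72.  204.2]
-0.088 [564.7 -88.  204.2]
-0.132 [ 559.3 -132.   204.3]
-0.18 [ 553.3 -180.   204.4]
dir [ 0.124  1.    -0.002]
```

The bar is at (564.5,-88,204), but the tips stop about 10 mm short of it in both views. I'll open, go 12 mm deeper, and close again.

>>> drive_tool --rows '[[[0,0,0],[0,0,0],3],[[0,0,0],[0,0,0],5],[[0,0,0],[0,0,0],5],[[0,0,0],[0,0,0],5],[[0,0,0],[0.3,0,-0.28],5],[[0,0,0],[0.3,0,-0.28],5],[[0,0,0],[0.3,0,-0.28],5],[[0,0,0],[0,0,0],5]]'

```text
clock: 5.28
position: [0.5729, -0.0876, 0.1916]
ee_rot: [0.217, 0.707, 0.642, 0.202]
contact_force: [0.3, 0.2, 0.2]
width: 0.0497
gripper_force: 0.0
```

>>> drive_tool --rows '[[[0,0,0],[0,0,0],3],[[0,0,0],[0,0,0],2],[[0,0,0],[0,0,0],1.4],[[0,0,0],[0,0,0],0.9],[[0,0,0],[0,0,0],0.5],[[0,0,0],[0,0,0],0.5],[[0,0,0],[0,0,0],0.5]]' --force 60

```text
clock: 6.15
position: [0.5728, -0.0877, 0.1921]
ee_rot: [0.218, 0.707, 0.642, 0.202]
contact_force: [0.4, 0.6, -0.2]
width: 0.0049
gripper_force: 0.0
```

```bash
python3 - <<'E'
from bar import *
s,R=st();p=s["position"]
snap("scene","s4.png");snap("top","t4.png")
barline("s4.png","t4.png",(340,374),(326,354))
for n,k in(("scene","s"),("top","t")):
    print(n,"tcp",proj(n,p).round(1),"tip",proj(n,p+R[:,2]*.011).round(1),"bar",proj(n,[.5645,-.088,.2043]).round(1))
    u=proj(n,p).round().astype(int)
    im=cv2.imread(f"pics/{k}4.png");h=cv2.cvtColor(im,cv2.COLOR_BGR2HSV)
    g=cv2.inRange(h,(45,90,25),(80,255,255))>0;v=im.max(2)
    for r in range(u[1]-10,u[1]+8):print(r,"".join("G" if g[r,c] else "#" if v[r,c]<75 else "+" if h[r,c,1]<60 else "." for c in range(u[0]-24,u[0]+18)))
E
```

```text
t 6.15 p [572.8 -87.7 192.1] F [ 0.4  0.6 -0.2] w 4.9 g 0.0
toolx [0.095 0.995 0.006] y [ 0.82  -0.082  0.566] z [ 0.564 -0.049 -0.824] q [-0.39  0.02  2.05  0.34  0.52 -0.54]
-0.072 [565.6 -72.  204.5]
-0.088 [563.9 -88.  204.4]
-0.132 [ 559.1 -132.   204.1]
-0.18 [ 553.8 -180.   203.8]
dir [0.109 1.    0.007]
scene tcp [335.9 173.3] tip [336.4 175.2] bar [335.6 170.6]
163 +.........++++############+...........++++
164 +.........++++############+...........++++
165 +.........++++#############+..........++++
166 +.......++++++##########++#...........++++
167 +.......++++++#+########++#...........++++
168 +......+++++++#+++#####+++............++++
169 +.....++++++++##########+++...........++++
170 +.....++++++++##########++GGG.........++++
171 #.....##+++++++++#######++GGGGGGGGGGG.++++
172 #.....###+++++#+#####+##++GGGGGGGGGGGG+++G
173 #.....####+++######..........GGGGGGGGG+++G
174 #........++++####...................G++++G
175 #............GGG......................+++.
176 #...........GGGG......................++++
177 +...........GGGG......................++++
178 +...........GGGG..
[... 322 characters left out ...]
............+++...........++..+++++++.....
168 ...........++++...+............+..+++....+
169 ...........++++..+++..+........+..+++.....
170 ...........++++..++++++....++++++.+++.....
171 ...........++++..++++++.++++++++++++++++++
172 ...........++++...++##+++++++++++.++++++++
173 ...........++++....+##++++++##....++++++++
174 ...........+++++.++###+++++###+...++++++++
175 ...........+++.GGGG###+++++####...++++++.+
176 ...........++.GGGGGG##+++++####....+.+++++
177 ...........+.GGGGGG###+++++###GGGGG..G....
178 ...........GGGGGGG.++++++++###GGGGGGGGGGGG
179 ..........GGGGG..++++++++++###++.GGGGGGGGG
180 .........GGGGG..+++++++++++##+++++++.+++.G
181 .........GGG....++++##+++++#++++++++++++++
```

Still empty, and the bar hasn't moved: (563.9,-88,204.4). The tips only just cover the bar in the scene view, so the pads stand farther back than I assumed. I'll go another 12 mm deeper with a smaller opening, watching the force.

>>> drive_tool --rows '[[[0,0,0],[0,0,0],2.5],[[0,0,0],[0,0,0],3.5],[[0,0,0],[0,0,0],3.5],[[0,0,0],[0.17,0,-0.25],3.5],[[0,0,0],[0.17,0,-0.25],3.5],[[0,0,0],[0.17,0,-0.25],3.5],[[0,0,0],[0.17,0,-0.25],3.5]]'

```text
clock: 7.12
position: [0.5798, -0.0877, 0.1818]
ee_rot: [0.217, 0.707, 0.642, 0.202]
contact_force: [-0.0, 0.8, 1.1]
width: 0.035
gripper_force: 0.0
```

>>> drive_tool --rows '[[[0,0,0],[0,0,0],2.4],[[0,0,0],[0,0,0],1.8],[[0,0,0],[0,0,0],1.4],[[0,0,0],[0,0,0],0.9]]'

```text
clock: 7.62
position: [0.5794, -0.0875, 0.182]
ee_rot: [0.217, 0.707, 0.642, 0.202]
contact_force: [-0.9, 0.2, 0.4]
width: 0.009
gripper_force: 12.0
```

>>> drive_tool --rows '[[[0,0,0],[0,0,0],0],[[0,0,0],[0,0,0],0],[[0,0,0],[0,0,0],0],[[0,0,0],[0,0,0],0]]'

```text
clock: 8.12
position: [0.5795, -0.0875, 0.182]
ee_rot: [0.217, 0.707, 0.642, 0.202]
contact_force: [-1.3, 0.4, 1.2]
width: 0.0069
gripper_force: 58.2
```

Gripped at 58 N. I'll lift gently in two stages with a firmer grip.

>>> drive_tool --rows '[[[0,0,0],[0,0,0],0],[[0,0,0],[0,0,0.3],0],[[0,0,0],[0,0,0.5],0],[[0,0,0],[0,0,0.6],0],[[0,0,0],[0,0,0.6],0]]' --force 85

```text
clock: 8.75
position: [0.5797, -0.0877, 0.2026]
ee_rot: [0.218, 0.707, 0.642, 0.202]
contact_force: [0.7, 0.3, -2.5]
width: 0.006
gripper_force: 84.4
```

```bash
python3 - <<'E'
from bar import *
st();snap("scene","s5.png");snap("top","t5.png")
barline("s5.png","t5.png",(341,372),(328,353))
E
```

```text
t 8.75 p [579.7 -87.7 202.6] F [ 0.7  0.3 -2.5] w 6.0 g 84.40473675727844
toolx [0.095 0.995 0.006] y [ 0.82  -0.082  0.567] z [ 0.565 -0.049 -0.824] q [-0.38  0.02  2.02  0.32  0.55 -0.51]
-0.072 [568.1 -72.  223.9]
-0.088 [566.3 -88.  223.9]
-0.132 [ 561.4 -132.   223.6]
-0.18 [ 556.1 -180.   223.4]
dir [0.112 1.    0.005]
```

>>> drive_tool --rows '[[[0,0,0],[-0.1,0,0.6],0],[[0,0,0],[-0.1,0,0.7],0],[[0,0,0],[0,0,0.8],0],[[0,0,0],[0,0,0.8],0],[[0,0,0],[0,0,0.8],0],[[0,0,0],[0,0,0.6],0],[[0,0,0],[0,0,0],0]]'

```text
clock: 9.72
position: [0.578, -0.0878, 0.246]
ee_rot: [0.218, 0.707, 0.642, 0.202]
contact_force: [-0.5, -0.1, -2.1]
width: 0.0059
gripper_force: 84.5
```

```bash
python3 - <<'E'
from bar import *
st();snap("scene","s6.png");snap("top","t6.png")
import bar
for n in("s6.png","t6.png"):
    h=cv2.cvtColor(cv2.imread("pics/"+n),cv2.COLOR_BGR2HSV);m=cv2.inRange(h,(45,100,30),(80,255,255));m[200:]=0
    ys,xs=np.nonzero(m);print(n,xs.min(),xs.max(),ys.min(),ys.max())
E
sed -i 's/m\[:150\]=0/m[:130]=0/' bar.py; python3 -c "
from bar import *
barline('s6.png','t6.png',(343,370),(328,353))"
```

```text
t 9.725 p [578.  -87.8 246. ] F [-0.5 -0.1 -2.1] w 5.9 g 84.4576969742775
toolx [0.095 0.995 0.006] y [ 0.819 -0.081  0.568] z [ 0.565 -0.049 -0.823] q [-0.38 -0.03  1.95  0.27  0.66 -0.45]
s6.png 320 384 147 199
t6.png 302 368 172 185
-0.072 [564.8 -72.  267.8]
-0.088 [563.1 -88.  267.8]
-0.132 [ 558.4 -132.   267.5]
-0.18 [ 553.3 -180.   267.3]
dir [0.106 1.    0.005]
```

The bar is at z=267, 63 mm up and above the tip. I'll draw it out toward -x.

>>> drive_tool --rows '[[[0,0,0],[-0.8,0.06,0],0],[[0,0,0],[-1.6,0.12,0],0],[[0,0,0],[-2,0.15,0],0],[[0,0,0],[-2,0.15,0],0],[[0,0,0],[-2,0.15,0],0],[[0,0,0],[-2,0.15,0],0],[[0,0,0],[-1.6,0.12,0],0],[[0,0,0],[-1,0.1,0],0]]'

```text
clock: 10.82
position: [0.4466, -0.0777, 0.2453]
ee_rot: [0.218, 0.707, 0.641, 0.202]
contact_force: [-0.5, 0.2, -1.9]
width: 0.0057
gripper_force: 84.4
```

>>> drive_tool --rows '[[[0,0,0.01],[-0.2,1,0],0],[[0,0,0.01],[-0.3,2.2,0],0],[[0,0,0.01],[-0.3,2.8,0],0],[[0,0,0.01],[-0.4,2.8,0],0],[[0,0,0.01],[-0.4,2.8,0],0],[[0,0,0.01],[-0.4,2.8,0],0],[[0,0,0.01],[-0.4,2.8,0],0],[[0,0,0.01],[-0.4,2.8,0],0]]'

```text
clock: 11.82
position: [0.4196, 0.1244, 0.2454]
ee_rot: [0.209, 0.681, 0.67, 0.211]
contact_force: [0.3, -0.2, -2.7]
width: 0.0059
gripper_force: 84.5
```

>>> drive_tool --rows '[[[0,0,0.01],[-0.4,2.8,0],0],[[0,0,0.01],[-0.4,2.8,0],0],[[0,0,0],[-0.4,2.8,0],0],[[0,0,0],[0,2.6,0],0],[[0,0,0],[0,2.2,0],0],[[0,0,0],[0,1.2,0],0],[[0,0,0],[0,0.4,0],0],[[0,0,0],[0,0,0],0]]'

```text
clock: 12.82
position: [0.4075, 0.2702, 0.2449]
ee_rot: [0.207, 0.674, 0.676, 0.212]
contact_force: [0.3, 0.2, -1.7]
width: 0.0058
gripper_force: 84.4
```

```bash
python3 - <<'E'
from bar import *
st();snap("scene","s7.png");snap("top","t7.png")
o=[]
for n in("s7.png","t7.png"):
    im=cv2.imread("pics/"+n)
    h=cv2.cvtColor(im,cv2.COLOR_BGR2HSV);m=cv2.inRange(h,(45,100,30),(80,255,255))
    k,l,stt,ce=cv2.connectedComponentsWithStats(m);print(n,[x.tolist() for x in stt[1:] if x[4]>25])
    o.append(cv2.resize(im[100:300,110:310],None,fx=2,fy=2,interpolation=2))
cv2.imwrite("pics/v5.png",np.hstack(o))
E
```

```text
t 12.825 p [407.5 270.2 244.9] F [ 0.3  0.2 -1.7] w 5.8 g 84.44754146039486
toolx [-0.005  1.     0.006] y [0.824 0.001 0.566] z [ 0.566  0.007 -0.824] q [ 0.75 -0.09  2.   -0.54  0.83  1.03]
s7.png [[165, 166, 61, 59, 362], [154, 171, 6, 33, 119], [343, 267, 24, 26, 193]]
t7.png [[338, 231, 16, 30, 171], [154, 251, 70, 7, 204]]
```

View pics/v5.png

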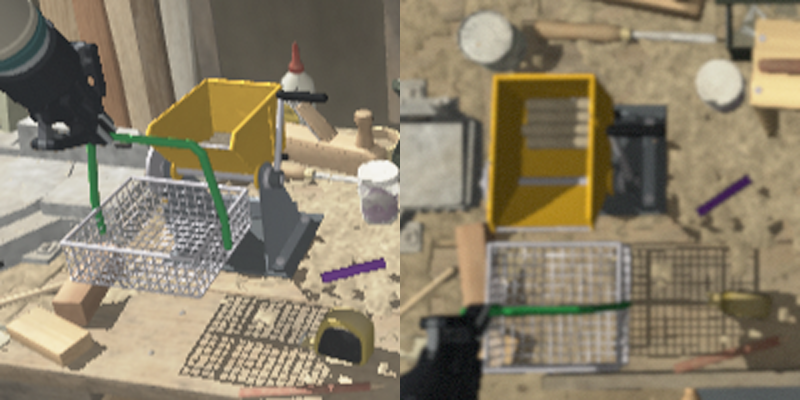

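Basket hangs level in front of the lip; bar at v5 scene (110,137)–(205,147), top (490,311)–(630,303). Measuring the bar for the placing.

```bash
sed -i 's/m\[200:\]=0/m[270:]=0/' bar.py; sed -i 's/for y in(-.072.*:print/for y in(.18,.226,.26):print/' bar.py; python3 -c "
from bar import *
barline('s7.png','t7.png',(170,206),(170,218))
m=cv2.imread('pics/t7.png')
print([onz('top',110+(u-400)/2,100+v/2,.172).round(3) for u,v in((487,243),(631,243),(627,370),(488,370))])"
```

```text
0.18 [393.6 180.  266. ]
0.226 [392.7 226.  266.8]
0.26 [392.1 260.  267.4]
dir [-0.019  1.     0.018]
[array([0.467, 0.302, 0.172]), array([0.464, 0.132, 0.172]), array([0.315, 0.135, 0.172]), array([0.318, 0.297, 0.172])]
```

>>> drive_tool --rows '[[[0,0,0],[0,0.05,-1],0],[[0,0,0],[0.2,0.05,-1.8],0],[[0,0,0],[0.4,0.05,-1.8],0],[[0,0,0],[0.4,0.05,-1.8],0],[[0,0,0],[0.4,0,-1.8],0],[[0,0,0],[0.4,0,-1.5],0],[[0,0,0],[0.3,0,-0.9],0],[[0,0,0],[0,0,-0.4],0]]'

```text
clock: 13.92
position: [0.4287, 0.272, 0.1345]
ee_rot: [0.207, 0.674, 0.676, 0.212]
contact_force: [-0.3, -0.8, -1.2]
width: 0.0059
gripper_force: 84.4
```

>>> drive_tool --rows '[[[0,0,0],[0,0,-0.2],0],[[0,0,0],[0,0,-0.2],0],[[0,0,0],[0,0,-0.1],0],[[0,0,0],[0,0,0],0]]'

```text
clock: 14.42
position: [0.4287, 0.2724, 0.1303]
ee_rot: [0.207, 0.674, 0.676, 0.212]
contact_force: [-0.3, 0.2, -3.0]
width: 0.0059
gripper_force: 84.4
```

>>> drive_tool --rows '[[[0,0,0],[0,0,-0.1],0],[[0,0,0],[0,0,-0.1],0],[[0,0,0],[0,0,0],0]]'

```text
clock: 14.8
position: [0.4288, 0.2726, 0.1283]
ee_rot: [0.207, 0.674, 0.676, 0.213]
contact_force: [-0.4, 0.3, -1.3]
width: 0.006
gripper_force: 84.3
```

>>> drive_tool --rows '[[[0,0,0],[0,0,-0.1],0],[[0,0,0],[0,0,-0.1],0],[[0,0,0],[0,0,0],0]]'

```text
clock: 15.18
position: [0.4294, 0.273, 0.1276]
ee_rot: [0.208, 0.674, 0.676, 0.214]
contact_force: [-4.0, -0.9, 6.8]
width: 0.0058
gripper_force: 85.2
```

It's standing on the bench. I'll open and retreat along the tool axis.

>>> drive_tool --rows '[[[0,0,0],[0,0,0.05],1.2],[[0,0,0],[0,0,0],2],[[0,0,0],[0,0,0],3],[[0,0,0],[0,0,0],3],[[0,0,0],[-0.3,0,0.4],3],[[0,0,0],[-0.55,0,0.82],3],[[0,0,0],[-1.1,0,1.65],3],[[0,0,0],[-1.7,0,2.5],3]]'

```text
clock: 16.18
position: [0.3913, 0.272, 0.1807]
ee_rot: [0.207, 0.674, 0.676, 0.212]
contact_force: [0.8, -0.7, 0.7]
width: 0.0301
gripper_force: 0.0
```

>>> drive_tool --rows '[[[0,0,0],[-2,0,3],3],[[0,0,0],[-3,0,3],1.5],[[0,0,0],[-2,0,3],0],[[0,0,0],[0,0,3],0]]'

```text
clock: 16.68
position: [0.3201, 0.2723, 0.3017]
ee_rot: [0.206, 0.673, 0.677, 0.213]
contact_force: [-0.3, -0.5, -0.5]
width: 0.0003
gripper_force: 0.0
```

```bash
python3 - <<'E'
from bar import *
st();snap("scene","s8.png");snap("top","t8.png")
o=[]
for n in("s8.png","t8.png"):
    im=cv2.imread("pics/"+n)
    h=cv2.cvtColor(im,cv2.COLOR_BGR2HSV);m=cv2.inRange(h,(45,100,30),(80,255,255))
    k,l,stt,ce=cv2.connectedComponentsWithStats(m)
    for i in range(1,k):
        if stt[i,4]>25 and stt[i,0]<300:
            c=cv2.findContours((l==i).astype(np.uint8),0,2)[0][0];print(n,stt[i].tolist(),cv2.approxPolyDP(c,3,True)[:,0].tolist())
b=cv2.imread("pics/t8.png");h=cv2.cvtColor(b,cv2.COLOR_BGR2HSV)
E
```

```text
t 16.675 p [320.1 272.3 301.7] F [-0.3 -0.5 -0.5] w 0.3 g 0.0
toolx [-0.008  1.     0.007] y [0.824 0.002 0.566] z [ 0.566  0.01  -0.824] q [ 0.97 -0.2   1.94 -0.55  1.09  1.15]
s8.png [169, 205, 66, 51, 453] [[170, 207], [171, 237], [174, 207], [215, 212], [234, 255], [226, 223], [218, 210]]
t8.png [160, 241, 73, 5, 214] [[160, 244], [232, 241]]
```

```bash
sed -i 's/m\[270:\]=0/m[230 if n=="scene" else 270:]=0/' bar.py; python3 - <<'E'
from bar import *
barline("s8.png","t8.png",(176,214),(172,218))
for z in(.15,):
    for n,u,v in(("scene",172.5,206.5),("scene",218.5,211.5)):print((onz(n,u,v,z)*1000).round(1))
# basket rim in top: bright bluish-grey pixels; corners via column/row profile vs. empty bench
a=cv2.imread("pics/top0.png").astype(int);b=cv2.imread("pics/t8.png").astype(int)
d=(np.abs(a-b).sum(2)>60)
print("rows",[(r,int(d[r,150:240].sum())) for r in range(208,285,3)])
print("cols",[(c,int(d[216:236,c].sum())) for c in range(140,250,3)])
E
```

```text
0.18 [414.8 180.  148.9]
0.226 [415.  226.  149.1]
0.26 [415.2 260.  149.2]
dir [0.005 1.    0.004]
[412.2 286.  150. ]
[412.  167.7 150. ]
rows [(208, 0), (211, 0), (214, 17), (217, 20), (220, 18), (223, 34), (226, 22), (229, 22), (232, 16), (235, 24), (238, 22), (241, 72), (244, 73), (247, 15), (250, 34), (253, 21), (256, 21), (259, 27), (262, 30), (265, 18), (268, 34), (271, 8), (274, 0), (277, 0), (280, 0), (283, 0)]
cols [(140, 0), (143, 0), (146, 0), (149, 0), (152, 0), (155, 0), (158, 0), (161, 0), (164, 0), (167, 0), (170, 19), (173, 3), (176, 0), (179, 0), (182, 9), (185, 4), (188, 15), (191, 6), (194, 13), (197, 2), (200, 6), (203, 9), (206, 2), (209, 5), (212, 5), (215, 7), (218, 3), (221, 1), (224, 0), (227, 4), (230, 6), (233, 7), (236, 4), (239, 6), (242, 14), (245, 10), (248, 15)]
```

The basket stands at (414,227), square and level: x = -128 mm, y = +3 mm in the skip frame. Now I'll go over to behind the lever.

>>> drive_tool --rows '[[[0,0.15,0],[0,-2.15,0.8],0],[[0,0.15,0],[0,-2.15,0.8],0],[[0,0.15,0],[0,-2.15,0.8],0],[[0,0.15,0],[0,-2.15,0.8],0],[[0,0,0],[1,-2.15,0.8],0],[[0,0,0],[2,-2.15,0.8],0],[[0,0,0],[3,-2.15,0],0],[[0,0,0],[4,-2.15,0],0]]'

```text
clock: 17.77
position: [0.4222, 0.1003, 0.3471]
ee_rot: [0.001, 0.707, 0.707, 0.005]
contact_force: [0.2, -0.1, 0.4]
width: 0.0
gripper_force: 0.0
```

>>> drive_tool --rows '[[[0,0,0],[4,0,0],0],[[0,0,0],[4,0,0],0],[[0,0,0],[4,0,0],0],[[0,0,0],[4,0,0],0],[[0,0,0],[3,0,0],0],[[0,0,0],[2,0,0],0],[[0,0,0],[1,0,0],0],[[0,0,0],[0,0,0],0]]'

```text
clock: 18.77
position: [0.6421, 0.1009, 0.3465]
ee_rot: [0.001, 0.707, 0.707, 0.005]
contact_force: [0.2, 0.4, 0.1]
width: 0.0006
gripper_force: 0.0
```

```bash
python3 - <<'E'
from h import *
s,R=st();a=snap("scene","s9.png");p=s["position"]
b=cv2.imread("pics/s8.png").astype(int);im=cv2.imread("pics/s9.png");u=proj("scene",p);print("tcp",u,"tip",proj("scene",p+.011*R[:,2]),"-20",proj("scene",p-.02*R[:,2]))
u=u.round().astype(int);d=(np.abs(im.astype(int)-b).sum(2)>60)
for r in range(u[1]-30,u[1]+10,2):print(r,"".join(".#"[int(d[r,c])] for c in range(u[0]-40,u[0]+40)))
E
```

```text
t 18.775 p [642.1 100.9 346.5] F [0.2 0.4 0.1] w 0.6 g 0.0
toolx [0.    1.    0.006] y [ 1.    -0.     0.008] z [ 0.008  0.006 -1.   ] q [0.05 0.35 1.06 0.01 1.73 0.05]
tcp [268.53719805 101.38632376] tip [268.8567819  105.53830235] -20 [267.9463135   93.70965284]
71 ...........................######.##########....................................
73 ............................###.#..#########....................................
75 .............................##############.....................................
77 .................................######.........................................
79 .................................######.##......................................
81 .................................###...###......................................
83 ..................................##.#####......................................
85 .................................##.######......................................
87 ...................................##.##.#......................................
89 ...................................#####.#......................................
91 ..................................########......................................
93 ................................................................................
95 ................................................................................
97 ................................................................................
99 ................................................................................
101 ................................................................................
103 ................................................................................
105 ................................................................................
107 ................................................................................
109 ................................................................................
```

The closed tips show at row 92, about 27 mm behind the reported TCP point, which explains the missed grasps. I'll go down behind the lever with that allowance, then ease up to contact.

>>> drive_tool --rows '[[[0,0,0],[0,0,-1.5],0],[[0,0,0],[0,0,-2.5],0],[[0,0,0],[0,0,-2.5],0],[[0,0,0],[0,0,-2.5],0],[[0,0,0],[0,0,-2.5],0],[[0,0,0],[0,0,-2.5],0],[[0,0,0],[0,0,-1.5],0],[[0,0,0],[0,0,-1],0]]'

```text
clock: 19.82
position: [0.6416, 0.101, 0.1819]
ee_rot: [0.001, 0.707, 0.707, 0.005]
contact_force: [0.0, 0.4, 0.3]
width: 0.0001
gripper_force: 0.0
```

>>> drive_tool --rows '[[[0,0,0],[-0.6,0,0],0],[[0,0,0],[-0.6,0,0],0],[[0,0,0],[-0.5,0,0],0],[[0,0,0],[-0.4,0,0],0],[[0,0,0],[-0.4,0,0],0],[[0,0,0],[0,0,0],0]]'

```text
clock: 20.58
position: [0.617, 0.101, 0.1827]
ee_rot: [0.002, 0.707, 0.707, 0.005]
contact_force: [0.1, 0.8, -0.1]
width: 0.0001
gripper_force: 0.0
```

>>> drive_tool --rows '[[[0,0,0],[-0.3,0,0],0],[[0,0,0],[-0.3,0,0],0],[[0,0,0],[-0.3,0,0],0],[[0,0,0],[0,0,0],0]]'

```text
clock: 21.08
position: [0.6094, 0.101, 0.1829]
ee_rot: [0.002, 0.707, 0.707, 0.006]
contact_force: [4.6, 0.6, -0.9]
width: -0.0001
gripper_force: 1.8
```

>>> drive_tool --rows '[[[0,0,0],[-0.2,0,0],0],[[0,0,0],[-0.2,0,0],0],[[0,0,0],[-0.2,0,0],0],[[0,0,0],[0,0,0],0]]'

```text
clock: 21.58
position: [0.6068, 0.1009, 0.1844]
ee_rot: [0.005, 0.707, 0.707, 0.009]
contact_force: [9.3, 0.0, 2.1]
width: 0.0001
gripper_force: 4.6
```

>>> drive_tool --rows '[[[0,0,0],[-0.2,0,0.05],0],[[0,0,0],[-0.2,0,0.05],0],[[0,0,0],[-0.2,0,0.05],0],[[0,0,0],[-0.2,0,0.05],0]]'

```text
clock: 22.08
position: [0.6009, 0.1009, 0.1873]
ee_rot: [0.007, 0.707, 0.707, 0.011]
contact_force: [12.1, 1.0, 3.8]
width: -0.0002
gripper_force: 6.2
```

>>> drive_tool --rows '[[[0,0,0],[-0.2,0,0.05],0],[[0,0,0],[-0.2,0,0.05],0],[[0,0,0],[-0.2,0,0.05],0],[[0,0,0],[-0.2,0,0.05],0]]'

```text
clock: 22.58
position: [0.593, 0.1009, 0.1903]
ee_rot: [0.007, 0.707, 0.707, 0.011]
contact_force: [10.7, -0.2, 7.5]
width: 0.0002
gripper_force: 5.6
```

>>> drive_tool --rows '[[[0,0,0],[-0.2,0,0.1],0],[[0,0,0],[-0.2,0,0.1],0],[[0,0,0],[-0.2,0,0.05],0],[[0,0,0],[-0.2,0,0.05],0]]'

```text
clock: 23.08
position: [0.5816, 0.1009, 0.1919]
ee_rot: [0.004, 0.707, 0.707, 0.008]
contact_force: [3.5, 0.9, 4.1]
width: 0.0
gripper_force: 2.7
```

>>> drive_tool --rows '[[[0,0,0],[-0.3,0,0],0],[[0,0,0],[-0.3,0,0],0],[[0,0,0],[-0.3,0,0],0],[[0,0,0],[-0.3,0,0],0]]'

```text
clock: 23.58
position: [0.5679, 0.1009, 0.1916]
ee_rot: [0.003, 0.707, 0.707, 0.007]
contact_force: [4.3, 0.2, 8.2]
width: -0.0001
gripper_force: 4.4
```

The catch is passed. I'll follow the arc over.

>>> drive_tool --rows '[[[0,0,0],[-0.6,0,-0.05],0],[[0,0,0],[-0.65,0,-0.05],0],[[0,0,0],[-0.65,0,-0.1],0],[[0,0,0],[-0.65,0,-0.1],0],[[0,0,0],[-0.65,0,-0.15],0],[[0,0,0],[-0.6,0,-0.2],0],[[0,0,0],[-0.6,0,-0.25],0],[[0,0,0],[-0.6,0,-0.25],0]]'

```text
clock: 24.58
position: [0.5147, 0.101, 0.1793]
ee_rot: [0.001, 0.707, 0.707, 0.005]
contact_force: [-1.5, -0.3, 7.5]
width: -0.0002
gripper_force: 2.8
```

>>> drive_tool --rows '[[[0,0,0],[-0.5,0,-0.3],0],[[0,0,0],[-0.5,0,-0.3],0],[[0,0,0],[-0.5,0,-0.35],0],[[0,0,0],[-0.5,0,-0.4],0],[[0,0,0],[-0.4,0,-0.4],0],[[0,0,0],[-0.4,0,-0.4],0]]'

```text
clock: 25.32
position: [0.4878, 0.101, 0.1561]
ee_rot: [0.001, 0.707, 0.707, 0.005]
contact_force: [-0.3, -0.2, 2.9]
width: -0.0001
gripper_force: 0.8
```

>>> drive_tool --rows '[[[0,0,0],[-0.4,0,-0.3],0],[[0,0,0],[-0.3,0,-0.3],0],[[0,0,0],[-0.3,0,-0.3],0],[[0,0,0],[-0.2,0,-0.2],0],[[0,0,0],[0,0,0],0]]'

```text
clock: 25.95
position: [0.4797, 0.101, 0.1481]
ee_rot: [0.004, 0.707, 0.707, 0.008]
contact_force: [3.3, -0.3, 10.3]
width: 0.0001
gripper_force: 5.4
```

```bash
python3 - <<'E'
from h import *
st();snap("scene","s10.png");snap("top","t10.png")
o=[]
for n in("s10.png","t10.png"):
    im=cv2.imread("pics/"+n);o.append(cv2.resize(im[110:290,120:320],None,fx=2,fy=2,interpolation=2))
cv2.imwrite("pics/v6.png",np.hstack(o))
E
```

```text
t 25.95 p [479.7 101.  148.1] F [ 3.3 -0.3 10.3] w 0.1 g 5.363904386758804
toolx [-0.     1.     0.006] y [1.    0.    0.018] z [ 0.018  0.006 -1.   ] q [0.06 0.18 1.79 0.   1.16 0.06]
```

View pics/v6.png

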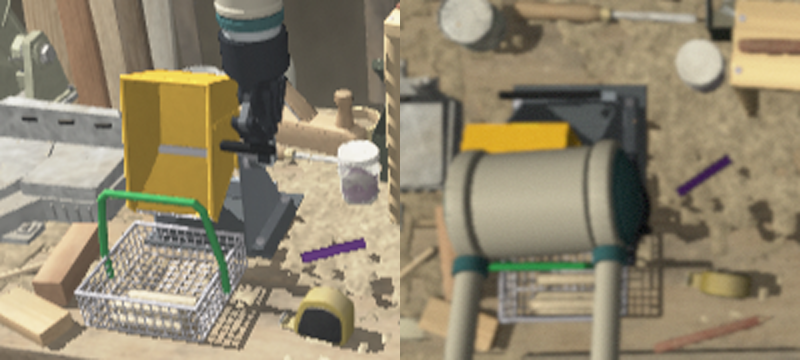

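The skip is tipped: its interior at v6 (175,150) is empty and pegs lie in the basket at (165,300). I'll check the angle from the lever bar's end at v6 (272,150).

```bash
python3 - <<'E'
from h import *
for a in(1.1,1.2,1.3,1.35):
    P=[.542+.11*np.sin(.45-a),.079,.14+.11*np.cos(.45-a)];print(a,np.round(P,3),proj("scene",P).round(1))
im=cv2.imread("pics/s10.png");g=im.max(2)
for r in range(176,192):print(r,"".join("#" if g[r,c]<60 else "." for c in range(225,265)))
t=cv2.cvtColor(cv2.imread("pics/t10.png"),cv2.COLOR_BGR2HSV)
print([(r,t[r,186:212].mean(0).round().astype(int).tolist()) for r in range(242,272)])
E
```

```text
1.1 [0.475 0.079 0.228] [260.  173.3]
1.2 [0.467 0.079 0.22 ] [259.1 177.7]
1.3 [0.459 0.079 0.213] [258.4 182.2]
1.35 [0.456 0.079 0.208] [258.  184.4]
176 ..............###################.......
177 ...............#################........
178 ...............#################........
179 .................##############.........
180 .................############...........
181 .......####.####.############...........
182 .....#######.#################..........
183 .....###########################........
184 ......###########################.......
185 ..........#######################.......
186 ...................##############.......
187 ........................######..........
188 ........................######..........
189 ........................######..........
190 ........................######..........
191 ........................................
[(242, [66, 164, 134]), (243, [67, 161, 142]), (244, [64, 105, 138]), (245, [49, 46, 134]), (246, [21, 46, 138]), (247, [19, 63, 162]), (248, [19, 66, 186]), (249, [20, 65, 195]), (250, [20, 65, 190]), (251, [20, 65, 172]), (252, [19, 58, 149]), (253, [18, 42, 141]), (254, [17, 29, 141]), (255, [19, 43, 140]), (256, [20, 62, 159]), (257, [20, 66, 176]), (258, [20, 66, 172]), (259, [20, 67, 166]), (260, [20, 67, 180]), (261, [20, 67, 198]), (262, [20, 67, 202]), (263, [20, 66, 192]), (264, [20, 66, 180]), (265, [20, 67, 180]), (266, [20, 66, 165]), (267, [19, 50, 127]), (268, [12, 14, 123]), (269, [16, 10, 152]), (270, [16, 28, 158]), (271, [18, 57, 157])]
```

The skip is fully tipped at about 1.35 rad. Now I'll bring the finger over to the front of the bar.

>>> drive_tool --rows '[[[0,0,0],[0.7,-0.1,0.3],0],[[0,0,0],[0.5,-0.1,1.5],0],[[0,0,0],[0,-0.1,2.5],0],[[0,0,0],[0,-0.1,3],0],[[0,0,0],[0,0,2.5],0],[[0,0,0],[-1.5,0,0],0],[[0,0,0],[-2.5,0,0],0],[[0,0,0],[-2.5,0,0],0]]'

```text
clock: 27.05
position: [0.4203, 0.0969, 0.2417]
ee_rot: [-0.0, 0.707, 0.707, 0.004]
contact_force: [0.2, -0.4, 0.1]
width: 0.0001
gripper_force: 0.0
```

```bash
python3 - <<'E'
from h import *
st();snap("scene","s11.png")
im=cv2.imread("pics/s11.png");g=im.max(2)
for r in range(178,192):print(r,"".join("#" if g[r,c]<60 else "." for c in range(225,265)))
E
```

```text
t 27.05 p [420.3  96.9 241.7] F [ 0.2 -0.4  0.1] w 0.1 g 0.0
toolx [-0.     1.     0.005] y [1.    0.    0.005] z [ 0.005  0.005 -1.   ] q [0.06 0.03 1.72 0.01 1.39 0.06]
178 ...............##############...........
179 .......................######...........
180 ........................................
181 .......####..###........................
182 .....#######..############..............
183 .....###########################........
184 ......###########################.......
185 ...........######################.......
186 ....................############........
187 ........................#...............
188 ........................................
189 ........................................
190 ........................................
191 ........................................
```

>>> drive_tool --rows '[[[0,0,0],[-0.5,0,-0.5],0],[[0,0,0],[0,0,-1.8],0],[[0,0,0],[0,0,-2],0],[[0,0,0],[0,0,-2],0],[[0,0,0],[0,0,-1.8],0],[[0,0,0],[0,0,-1],0],[[0,0,0],[0.3,0,0],0],[[0,0,0],[0.4,0,0],0]]'

```text
clock: 28.1
position: [0.4262, 0.097, 0.153]
ee_rot: [0.002, 0.707, 0.707, 0.006]
contact_force: [1.5, -0.9, 0.0]
width: -0.0004
gripper_force: 0.0
```

>>> drive_tool --rows '[[[0,0,0],[0.4,0,0.1],0],[[0,0,0],[0.4,0,0.3],0],[[0,0,0],[0.4,0,0.4],0],[[0,0,0],[0.4,0,0.5],0]]'

```text
clock: 28.6
position: [0.44, 0.097, 0.1654]
ee_rot: [0.0, 0.707, 0.707, 0.004]
contact_force: [-3.5, -0.2, -1.1]
width: -0.0004
gripper_force: 1.6
```

>>> drive_tool --rows '[[[0,0,0],[0.45,0,0.5],0],[[0,0,0],[0.5,0,0.5],0],[[0,0,0],[0.5,0,0.45],0],[[0,0,0],[0.55,0,0.4],0],[[0,0,0],[0.55,0,0.35],0],[[0,0,0],[0.55,0,0.3],0],[[0,0,0],[0.6,0,0.25],0],[[0,0,0],[0.6,0,0.2],0]]'

```text
clock: 29.6
position: [0.4853, 0.097, 0.1955]
ee_rot: [0.002, 0.707, 0.707, 0.006]
contact_force: [-2.9, -0.5, 1.8]
width: 0.0001
gripper_force: 1.5
```

>>> drive_tool --rows '[[[0,0,0],[0.6,0,0.2],0],[[0,0,0],[0.6,0,0.15],0],[[0,0,0],[0.6,0,0.1],0],[[0,0,0],[0.6,0,0.1],0],[[0,0,0],[0.5,0,0.05],0],[[0,0,0],[0.4,0,0],0],[[0,0,0],[0.4,0,0],0],[[0,0,0],[0,0,0],0]]'

```text
clock: 30.6
position: [0.5219, 0.097, 0.201]
ee_rot: [0.002, 0.707, 0.707, 0.006]
contact_force: [0.3, 0.6, 0.0]
width: -0.0001
gripper_force: 0.0
```

>>> drive_tool --rows '[[[0,0,0],[0.3,0,0],0],[[0,0,0],[0.3,0,0],0],[[0,0,0],[0.3,0,0],0],[[0,0,0],[0.3,0,0],0]]'

```text
clock: 31.1
position: [0.5314, 0.0969, 0.2009]
ee_rot: [0.0, 0.707, 0.707, 0.004]
contact_force: [-7.2, -0.7, 4.1]
width: -0.0001
gripper_force: 3.6
```

>>> drive_tool --rows '[[[0,0,0],[0.25,0,-0.05],0],[[0,0,0],[0.25,0,-0.05],0],[[0,0,0],[0.25,0,-0.05],0],[[0,0,0],[0.25,0,-0.05],0]]'

```text
clock: 31.6
position: [0.5419, 0.0969, 0.1993]
ee_rot: [0.001, 0.707, 0.707, 0.004]
contact_force: [-4.4, 0.2, 2.8]
width: -0.0
gripper_force: 2.2
```

>>> drive_tool --rows '[[[0,0,0],[0.25,0,-0.05],0],[[0,0,0],[0.25,0,-0.05],0],[[0,0,0],[0.25,0,-0.05],0],[[0,0,0],[0.2,0,-0.05],0]]'

```text
clock: 32.1
position: [0.5535, 0.097, 0.197]
ee_rot: [0.002, 0.707, 0.707, 0.006]
contact_force: [-1.1, 0.3, 1.3]
width: 0.0001
gripper_force: 0.9
```

>>> drive_tool --rows '[[[0,0,0],[0.25,0,-0.1],0],[[0,0,0],[0.25,0,-0.1],0],[[0,0,0],[0.25,0,-0.1],0],[[0,0,0],[0.25,0,-0.1],0],[[0,0,0],[0.2,0,-0.1],0],[[0,0,0],[0,0,0],0]]'

```text
clock: 32.85
position: [0.5649, 0.0969, 0.1919]
ee_rot: [0.002, 0.707, 0.707, 0.005]
contact_force: [-0.7, 0.0, 0.0]
width: 0.0
gripper_force: 0.0
```

>>> drive_tool --rows '[[[0,0,0],[0.2,0,-0.1],0],[[0,0,0],[0.2,0,0],0],[[0,0,0],[0.2,0,0],0],[[0,0,0],[0,0,0],0]]'

```text
clock: 33.35
position: [0.5682, 0.097, 0.1909]
ee_rot: [-0.0, 0.707, 0.707, 0.003]
contact_force: [-6.5, -0.9, 2.6]
width: 0.0004
gripper_force: 3.0
```

>>> drive_tool --rows '[[[0,0,0],[0.2,0,0],0],[[0,0,0],[0.2,0,0],0],[[0,0,0],[0,0,0],0]]'

```text
clock: 33.72
position: [0.5681, 0.097, 0.1909]
ee_rot: [-0.003, 0.707, 0.707, 0.001]
contact_force: [-14.0, -1.0, 7.3]
width: 0.0001
gripper_force: 7.1
```

>>> drive_tool --rows '[[[0,0,0],[-0.6,0,0],0],[[0,0,0],[-1,0,0],0],[[0,0,0],[-0.5,0,2],0],[[0,0,0],[0,0,3.5],0],[[0,0,0],[0,-1,4.5],0],[[0,0,0],[-3,-3,4],0],[[0,0,0],[-4,-4,2],0],[[0,0,0],[-3,-4,0],0]]'

```text
clock: 34.72
position: [0.4535, -0.0241, 0.3534]
ee_rot: [0.004, 0.707, 0.707, 0.007]
contact_force: [0.1, -0.9, 0.2]
width: -0.0001
gripper_force: 0.0
```

>>> drive_tool --rows '[[[0,0,0],[-3,-4,0],0],[[0,0,0],[-3,-4,0],0],[[0,0,0],[-2,-4,0],0],[[0,0,0],[0,-2,0],0],[[0,0,0],[0,0,0],0]]'

```text
clock: 35.35
position: [0.3737, -0.1641, 0.3511]
ee_rot: [0.002, 0.708, 0.706, 0.006]
contact_force: [-0.7, -0.1, 0.2]
width: 0.0001
gripper_force: 0.0
```

```bash
python3 - <<'E'
from bar import *
st();snap("scene","s12.png");snap("top","t12.png")
barline("s12.png","t12.png",(176,214),(172,218))
# lever bar and skip vs start
for n,a,b,w in(("scene","scene0","s12",(135,205,180,275)),("top","top0","t12",(135,215,150,245))):
    d=np.abs(cv2.imread(f"pics/{a}.png").astype(int)-cv2.imread(f"pics/{b}.png")).sum(2)[w[0]:w[1],w[2]:w[3]]>80
    ys,xs=np.nonzero(d);print(n,"changed",d.sum(),(ys.min()+w[0],ys.max()+w[0],xs.min()+w[2],xs.max()+w[2]) if d.any() else "")
for n in("scene0","s12"):
    g=cv2.imread(f"pics/{n}.png").max(2)[140:156,245:285]<60;ys,xs=np.nonzero(g);print(n,"lever",xs.mean().round(2)+245,ys.mean().round(2)+140,xs.max()+245)
t=cv2.cvtColor(cv2.imread("pics/t12.png"),cv2.COLOR_BGR2HSV)
for r in range(214,274):
    m=t[r,155:232]
    print(r,"".join("G" if 45<h<80 and s>90 else "P" if 15<h<25 and s>52 and v>150 else "." for h,s,v in m))
E
```

```text
t 35.35 p [ 373.7 -164.1  351.1] F [-0.7 -0.1  0.2] w 0.1 g 0.0
toolx [0.003 1.    0.005] y [ 1.    -0.003  0.011] z [ 0.011  0.005 -1.   ] q [-0.59 -0.04  1.53  0.01  1.65 -0.59]
0.18 [414.6 180.  149. ]
0.226 [414.9 226.  149.1]
0.26 [415.1 260.  149.2]
dir [0.007 1.    0.003]
scene changed 40 (np.int64(166), np.int64(172), np.int64(185), np.int64(224))
top changed 240 (np.int64(148), np.int64(214), np.int64(171), np.int64(244))
scene0 lever 260.94 147.87 273
s12 lever 261.04 147.9 273
214 .................................................PP..........................
215 .............................................................................
216 ..............P..............................................P...............
217 ..............P...........................................PPPP..........P....
218 .............PP..............................................................
219 ............PPP..............................................................
220 ...........PPPP..............................................................
221 ...........P.................
[... 3612 characters left out ...]
PPPPPPPPPPPPPPPPPPPPPPPPPPPPPPPPP...........
266 PPPP..............................PPPPPPPPPPPPPPPPPPPPPP.....................
267 PPPPPPP......................................................................
268 PPPPPPPPP....................................................................
269 PPPPPPPPPPPP.................................................................
270 PPPPPPPPPPPPP................................................................
271 PPPPPPPPPPPPP....................P.PPPPPPPPPPPP.PP.P...PPP...................
272 PPPPPPPPPPPPP....................PPPPPPPPPPPPPPPPPPPPPPPPPPPPPPPPPP..........
273 PPPPPPPPPPPPP....................PPPPPPPPPPPPPPPPPPPPPPPPPPPPPPPPPP..........
```

```bash
python3 - <<'E'
from h import *
for P in([.34,.227,.055],[.34,.227,0],[.489,.227,.055],[.343,.227,.003]):print(P,proj("top",P).round(1))
for n in("top0","t8","t10","t12"):
    t=cv2.cvtColor(cv2.imread(f"pics/{n}.png"),cv2.COLOR_BGR2HSV);print(n)
    for r in range(266,284,1):print(r,t[r,190:218].mean(0).round().astype(int).tolist(),end=" ")
    print()
b=cv2.imread("pics/s12.png");t=cv2.cvtColor(b,cv2.COLOR_BGR2HSV)
for P in([.34,.305,.055],[.34,.15,.055],[.489,.305,.055],[.489,.15,.055],[.34,.305,0],[.34,.15,0]):print(P,proj("scene",P).round(1))
for r in range(225,282,1):
    print(r,"".join("G" if 45<h<80 and s>90 else "P" if 14<h<26 and 45<s<120 and v>165 else "." for h,s,v in t[r,150:245]))
E
```

```text
[0.34, 0.227, 0.055] [199.  269.7]
[0.34, 0.227, 0] [204.8 267.5]
[0.489, 0.227, 0.055] [199.7 213.4]
[0.343, 0.227, 0.003] [204.5 266.6]
top0
266 [19, 73, 153] 267 [19, 72, 153] 268 [19, 72, 153] 269 [19, 74, 154] 270 [19, 74, 156] 271 [19, 74, 158] 272 [19, 74, 160] 273 [19, 75, 160] 274 [19, 76, 159] 275 [19, 77, 158] 276 [19, 78, 156] 277 [19, 78, 155] 278 [19, 78, 155] 279 [19, 77, 155] 280 [19, 78, 154] 281 [19, 78, 154] 282 [19, 79, 154] 283 [19, 78, 155] 
t8
266 [18, 50, 131] 267 [17, 30, 113] 268 [36, 8, 126] 269 [9, 10, 153] 270 [16, 30, 156] 271 [18, 59, 157] 272 [19, 72, 160] 273 [19, 76, 161] 274 [19, 76, 161] 275 [19, 77, 159] 276 [19, 78, 158] 277 [19, 78, 157] 278 [19, 78, 157] 279 [19, 78, 157] 280 [19, 78, 156] 281 [19, 78, 155] 282 [19, 78, 156] 283 [19, 78, 158] 
t10
266 [20, 64, 168] 267 [19, 49, 133] 268 [13, 16, 130] 269 [11, 12, 154] 270 [16, 30, 159] 271 [18, 58, 159] 272 [19, 71, 162] 273 [19, 74, 163] 274 [19, 74, 163] 275 [19, 75, 162] 276 [19, 76, 160] 277 [19, 76, 160] 278 [19, 75, 159] 279 [19, 75, 160] 280 [19, 76, 159] 281 [19, 76, 158] 282 [19, 76, 1
[... 5552 characters left out ...]

275 ....................PPPPPPPPP...............................................PPP....P.PPP..PPP..
276 .....................PPPPPPPPPPPP..........................................PPPP.PPPPPP....PP...
277 ......................PPPPPPPPPPPPPPPPP..............................P.....PPPPPPPP.PPP.PPPP...
278 .......................PPPPPPPPPPPPPPPPPPPPPPP...P...................P....PP...PPP..PPPPPPP...P
279 ........................PPPPPPPPPPPPPPPPPPPPPPPPPPPPPPPP.............P....PPPP.PPPPPPP.PPPP...P
280 .........................PPPPPPPPPPPPPPPPPPPPPPPPPPPPPPPPP...PP...........PPP.PPP.PPPPPPPP...PP
281 ..........................PPPPPPPPPPPPPPPPPPPPPPPPPPPPPPPPPPPPP...............PPPPPPP.PPPP...PP
```

```bash
python3 - <<'E'
from h import *
def cls(f,r0,r1,c0,c1):
    t=cv2.cvtColor(cv2.imread(f"pics/{f}.png"),cv2.COLOR_BGR2HSV)
    for r in range(r0,r1,2):print(r,"".join("Y" if s>150 and 15<h<32 else "." for h,s,v in t[r,c0:c1]))
for f in("top0","t12"):print(f);cls(f,144,206,160,212)
b=cv2.imread("pics/t12.png").max(2)
for c in(188,196,202,208,214):print(c,b[244:270,c].tolist())
E
```

```text
top0
144 YYYYYYYYYYYYYYYYYYYYYYYYYYYYYYYYYYYYYYYYYYYYYYYYYYY.
146 YYYYYYYYYYYYYYYYYYYYYYYYYYYYYYYYYYYYYYYYYYYYYYYYYYYY
148 YYYYYYYYYYYYYYYYYYYYYYYYYYYYYYYYYYY.........YYYYYYYY
150 YYYYYYYYYYYY.................................YYYYYYY
152 YYYYYYYYYYYY.................................YYYYYYY
154 YYYYYYYYYYYYY................................YYYYYYY
156 YYYYYYYYYYYYY................................YYYYYYY
158 YYYYYYYYYYYYY................................YYYYYYY
160 YYYYYYYYYYYYY................................YYYYYYY
162 YYYYYYYYYYY..................................YYYYYYY
164 YYYYYYYYYY...................................YYYYYYY
166 YYYYYYYYYY...................................YYYYYYY
168 YYYYYYYYYYY.................................YYYYYYYY
170 YYYYYYYYYYYYY...............................YYYYYYYY
172 YYYYYYYYYYYYY...............................YYYYYYYY
174 YYYYYYYYYYYYYY.....................Y.......YYYYYYYYY
176 YYYYYYYYYYYYYYYYYYYYYYYYYYYYYYYYYYYYYYYYYYYYYYYYYYYY
178 YYYYYYYYYYYYYYYYYYYYYYYYYYYYYYYYYYYYYYYYYYYYYYYYYYYY
180 YYYYYYYYYYYYYYYYYYYYYYYYYYYYYYYYYYYYYYYYYYYYYYYYYYYY
182 YYYYYYYY
[... 2417 characters left out ...]
YYYYYYYYYYYYYYYYYYYYYYY..
188 [123, 108, 127, 147, 158, 159, 153, 150, 151, 151, 150, 139, 132, 151, 170, 171, 183, 200, 215, 201, 178, 158, 145, 109, 110, 146]
196 [138, 132, 133, 164, 191, 206, 197, 170, 132, 119, 128, 132, 156, 177, 173, 165, 174, 194, 199, 187, 180, 188, 173, 131, 117, 146]
202 [144, 151, 150, 161, 180, 195, 191, 172, 154, 149, 148, 139, 158, 177, 171, 166, 175, 191, 189, 180, 170, 176, 164, 125, 123, 147]
208 [138, 145, 144, 156, 175, 186, 182, 158, 133, 128, 129, 131, 153, 167, 156, 155, 171, 186, 186, 171, 161, 166, 153, 122, 127, 148]
214 [101, 132, 138, 153, 176, 185, 178, 158, 140, 127, 123, 123, 151, 170, 164, 155, 167, 181, 182, 165, 156, 158, 147, 119, 124, 147]
```

The skip is empty, the lever is back at its starting pixel, and the brightness peaks at rows 249, 257, 262 and 265 show four pegs in the basket. I'm handing in.

```bash
python3 -c "
from rig import job
print(job.sign_off())"
```

```text
the job is handed in; nothing more can be done
None
```

The job is handed in with no verdict returned: by the camera images the basket stands square under the lip with all four pegs in it (one resting on two others), the skip is back upright on its rest, and the arm is clear of everything.

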